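# Change the test adapter on a harness-test dock

### The arm

A 6-joint arm with a two-finger parallel gripper is mounted at the origin on the work surface. World frame = base frame: x ahead of the robot, y to its left, z up, the work surface at z = 0. Lengths are in mm, angles in rad, forces in N, time in s.
With the tool pointing down it reaches from about 350 to 875 mm from the base axis. Payload 4.2 kg.
Tool frame: the origin (TCP) lies between the finger pads; the fingertips stand 14 mm ahead of it and the grasp point (between the pads) lies 5 mm behind it (tip_reach is the z of the fingertips in the tool frame, in mm); z points along the fingers, y is the line along which they close (so a half turn about z gives the same grasp; the last joint's range is limited). The gripper opens to 85 mm and grips with 20 to 120 N. Pads are 22 mm wide; open, the fingers measure 114 mm over their backs; the gripper's body (76 mm by 85 mm) begins 54 mm behind the grasp point. The pads swing forward as they close: fully open they stand 13 mm farther back than shut.
Start: joints at [1.422, 0.385, 0.008, 0, -1.194, -0.259], TCP at [247.836, 573.739, 245.312] pointing down, gripper open.
Joint ranges: [-3.14, 3.14], [-1.21, 2.06], [-1.07, 1.41], [-3.16, 2.05], [-2.99, -0.16], [-3.1, 3.1]. Speed limits (rad/s): [2.79, 2.79, 3.14, 3.14, 3.14, 3.14].

### API

Orientations are given as a unit quaternion [x, y, z, w].
In Python, from rig import * gives the robot as it stands.
- The arm moves only by the tool play_rows, never from a script. Its argument "motion" is a list of rows, each a list of 7 numbers: the shift along the tool's x, y, z normalised to -1 to 1, where 1 is 0.1 m, then the turn, a rotation vector about the tool's x, y, z normalised to -1 to 1, where 1 is 90 degrees, then the closure, from -1 (fully open) to 1 (shut). A call has 1 to 5 rows; each row is the pose to reach, as a shift and turn from the pose commanded when the call began, along the tool's axes at that moment; what a row does not reach only later rows make up. A row lasts 1/10 s, in which the tool goes at most 50 mm and 8.59 degrees, less where a joint would pass 70% of its speed; a pose out of reach is approached as far as the arm can. A call with a number of a shift or a turn outside -1 to 1 is refused whole. A call with a gripper value outside its range is refused whole. The fingers move at their own pace and stop on an object; "grip_force" is the grip in N (left out, the last holds). Time passes only in rows, so rows that repeat a pose let the fingers close. It gives the time, the measured TCP pose, the force, the opening and the grip force at its end, in the units of the state.
- get_state(): the state, without advancing time (a new reading comes with each control period).
- capture(name): name is "scene" or "side" or "wrist"; returns (picture, depth): 384x512x3 uint8, blue, green, red; 384x512 float32, mm along the optical axis (not along the pixel's ray), 0 where there is no reading.
- camera_model(name): a dict with "intrinsics" (3x3 intrinsics, pixels), "origin" and "orientation" of the camera in the world. Camera axes: x right, y down, z forward; pixel columns grow to the right and rows downward; lengths in mm; the calibration is good to about 2 mm. A picture is of the moment at which its call begins: read the wrist's pose just before it. camera_model takes no time and is no camera call; for the wrist camera it gives the pose at the moment of the call.
- job_done(): hands the job in; it is judged then, once.
The state is a dict: "time_s": time; "joint_pos": joint angles; "joint_vel": joint speeds; "joint_torque": joint torques, N m; "tool_pos": TCP position; "tcp_rot": TCP orientation; "contact_force": force on the tool from outside, world axes, zero at the start; "moment": the same for the moment, N m; "finger_gap": finger opening in mm; "finger_force": force on a finger pad.
Only numpy, scipy, OpenCV 4.12 (cv2) and the standard library are available. Lean on these libraries where they do the work, as an engineer would, in place of code of your own. Each camera call takes 0.05 s, during which the arm holds its last target. There are 200 camera calls.

### The job

Change over the harness tester: lift the green adapter off the docking plate's two guide pins and stand it flat in the white tray, then seat the orange adapter on the pins, its yellow-banded end at the plate's yellow-banded end, fully home and flush on the plate. Set both down rather than dropping them, and leave the thermos, jar, blue bin and hand crimper where they are.

Things in the scene. Friction and masses are not known exactly. Their poses are not given: they have to be found in the camera images.
- dock: grey docking plate fixed to the bench, 160 mm long (its x), 100 wide (y), 20 thick; origin: centre of its underside, z up. Two upright steel guide pins with tapered tips stand on its top on the x axis, the thick one at x = +40 mm near the yellow band that marks the +x end, the thin one at x = -40 mm. An adapter is home when its underside lies on the plate's top, x axis along the plate's
- dock_mid (a point): centre of the dock's top face, midway between the feet of the pins: where the centre of a seated adapter's underside lies
- dock_key (a point): foot of the thick pin: on the dock's top face at dock x = +40 mm. The pin is 16 mm thick and 26 mm tall, straight for 17 mm, then tapering to 6 mm
- dock_tail (a point): foot of the thin pin: on the dock's top face at dock x = -40 mm. The pin is 10 mm thick and 26 mm tall, straight for 17 mm, then tapering to 6 mm
- old: green test adapter, seated on the dock at the start, its yellow end at the dock's: a block 120 mm long (its x), 64 wide (y), 40 high, with a black bar handle on top. A yellow band marks the +x end. In the underside, on the x axis, are two round holes 32 mm deep: 18.5 mm wide at x = +40, 12.5 mm wide at x = -40. Mass 0.3 to 0.6 kg. Origin: centre of the underside, z up
- new: orange test adapter, standing upright on the bench at the start, same shape as the green one: a block 120 mm long (its x), 64 wide (y), 40 high, with a black bar handle on top. A yellow band marks the +x end. In the underside, on the x axis, are two round holes 32 mm deep: 18.5 mm wide at x = +40, 12.5 mm wide at x = -40. Mass 0.3 to 0.6 kg. Origin: centre of the underside, z up
- old_handle (a point): middle of the green adapter's handle bar, 72 mm above the underside's centre and over the centre of mass: the bar is 80 mm long (adapter x), 16 mm thick (adapter y) and 20 mm high, on two 14 mm square posts 22 mm high at x = +33 and -33 mm; pinch it across its thickness from above
- new_handle (a point): middle of the orange adapter's handle bar, 72 mm above the underside's centre and over the centre of mass: the bar is 80 mm long (adapter x), 16 mm thick (adapter y) and 20 mm high, on two 14 mm square posts 22 mm high at x = +33 and -33 mm; pinch it across its thickness from above
- new_key (a point): centre of the mouth of the large hole in the orange adapter's underside (x = +40 mm)
- new_tail (a point): centre of the mouth of the small hole in the orange adapter's underside (x = -40 mm)
- tray: shallow open white tray fixed to the bench, outside 174 mm (its x axis) by 118 mm (y), 18 mm high; walls and floor 7 mm thick, so inside it is 160 by 104 mm and 11 mm deep; origin at the centre of its underside, z up. The adapter fits flat inside it only roughly lengthwise, either way round
- thermos: black thermos flask standing upright, 72 mm across, 190 mm high; origin at the centre of its underside. Bystander
- jar: white jar with a red cap, 72 mm across, 95 mm high; origin at the centre of its underside. Bystander
- bin: small open blue parts bin, 105 (x) by 80 (y) by 60 mm high; origin at the centre of its underside. Bystander
- crimper: hand crimping tool with red handles lying flat, 176 mm long (x, jaw to +x), 68 mm wide, 16 mm high; origin near its middle on the bench. Bystander
There are look-alikes about, which are no part of the job. There is more than one size of the dock; the job needs the middle-sized.

How it is judged:
By the outcome, as a careful person would: the job done as asked, in the order asked, and still so for the second after the job is handed in, with the robot touching nothing.
It also fails if it takes over 61 s, if anything falls off the work surface, if the arm or the gripper's body presses on something with over 40 N, if the wrist force passes 120 N, or if a joint passes its speed limit or range.

## Working session

There is one attempt and no reset: what is moved stays moved. The work goes in short steps, Python scripts to look and compute and a tool call to move; the robot and the scene stay as the last step left them, time stands still between calls to the robot, and variables do not carry over. Pictures are saved under pics/ and viewed, at most 10 in all, crops included, and the job is handed in when it is done.

Besides the shell and the picture viewer there is one more tool, called after "Request:" by a JSON object that holds its "op" and its "data". play_rows: Moves the arm, as the interface text tells. Its arguments: {"type":"object","properties":{"motion":{"type":"array","items":{"type":"array","items":{"type":"number"}}},"grip_force":{"type":"number"}},"required":["motion"]}

```bash
ls; mkdir -p pics; python3 - <<'E'
from rig import *
import cv2,numpy as np
s=get_state();print(s)
for n in("scene","side"):
    p,d=capture(n);cv2.imwrite(f"pics/{n}0.png",p);np.savez(f"{n}0.npz",p=p,d=d,**camera_model(n));print(n,camera_model(n))
E
```

```text
pics
{'time_s': 0.0, 'joint_pos': array([ 1.42161771e+00,  3.85560459e-01,  6.57166363e-03, -5.12425704e-04,
       -1.19398952e+00, -2.58568095e-01]), 'joint_vel': array([ 0.00184337, -0.00168533, -0.00068805, -0.00132248,  0.00137905,
       -0.00134542]), 'joint_torque': array([ 1.54796377e-03, -3.92292488e+01,  1.88398272e+01,  4.18598548e+00,
       -4.54592344e-03, -7.16492679e-06]), 'tool_pos': array([247.61192861, 573.23123446, 244.19600729]), 'tcp_rot': array([ 9.79269956e-01, -2.02556427e-01, -1.78137069e-04,  1.10238099e-03]), 'contact_force': array([-0.58822344,  0.03936037, -0.54712353]), 'moment': array([-0.01546765, -0.00818613, -0.02708351]), 'finger_force': 0.0, 'finger_gap': 85.34660993363836}
scene {'intrinsics': array([[426.54850963,   0.        , 259.00823563],
       [  0.        , 426.54850963, 189.78595888],
       [  0.        ,   0.        ,   1.        ]]), 'origin': array([1087.9274302 , -686.91284806, 1010.10794253]), 'orientation': array([ 0.8603163 ,  0.33940235, -0.14519414, -0.35154029])}
side {'intrinsics': array([[356.30202427,   0.        , 259.49622287],
       [  0.        , 356.30202427, 190.57923495],
       [  0.        ,   0.        ,   1.        ]]), 'origin': array([ 247.15696997, -710.31750221,  655.07362396]), 'orientation': array([ 0.88850478, -0.11310441,  0.05587152, -0.44118592])}
```

View pics/scene0.png

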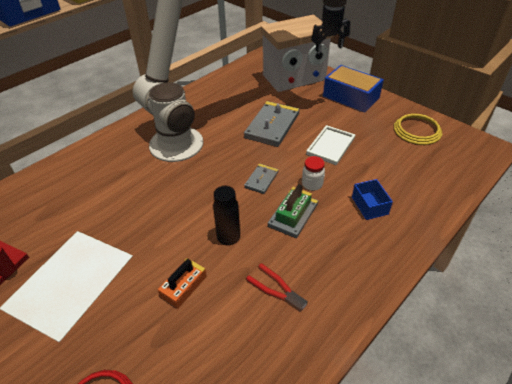

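View pics/side0.png

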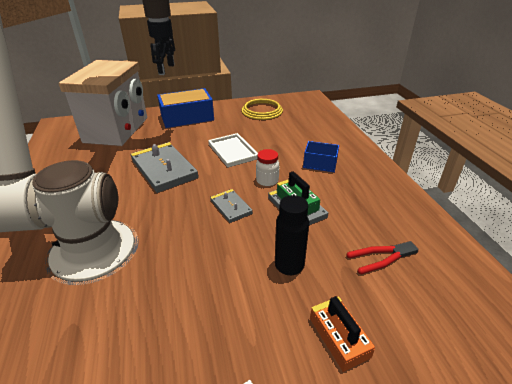

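The scene view shows the green adapter at about (294,207) on its dock, which is the middle-sized of the three plates. The tray is at (331,144), the orange adapter at (182,283), the thermos at (227,215), the jar at (313,174) and the crimper at (280,287). The side view agrees with this: green (298,196), orange (341,332), tray (233,150). Next I'll measure them.

```bash
cat > h.py <<'E'
import numpy as np,cv2
from scipy.spatial.transform import Rotation as R
def cloud(d,c):
    K=c["intrinsics"];v,u=np.mgrid[:d.shape[0],:d.shape[1]]
    P=np.stack([(u-K[0,2])/K[0,0]*d,(v-K[1,2])/K[1,1]*d,d],-1)
    return P@R.from_quat(c["orientation"]).as_matrix().T+c["origin"]
def masks(p):
    h=cv2.cvtColor(p,cv2.COLOR_BGR2HSV);H,S,V=h[...,0],h[...,1],h[...,2]
    return dict(green=(H>45)&(H<85)&(S>90),orange=(H>4)&(H<17)&(S>190)&(V>120),yellow=(H>20)&(H<33)&(S>150)&(V>110),
      black=(V<45),white=(S<50)&(V>150),grey=(S<60)&(V>60)&(V<170),red=((H<4)|(H>175))&(S>150),blue=(H>105)&(H<125)&(S>120))
def rect(q):
    (c,s,a)=cv2.minAreaRect(q[:,:2].astype(np.float32));
    if s[0]<s[1]: s=s[::-1];a+=90
    return np.round(c,1),np.round(s,1),round(a,1)
E
python3 - <<'E'
from h import *
for n in("scene","side"):
    z=np.load(n+"0.npz");p,d=z["p"],z["d"];X=cloud(d,z);m=masks(p)
    print(n)
    def sh(l,k,box,lo,hi):
        M=m[k]&(d>0)&(X[...,2]>lo)&(X[...,2]<hi)
        W=np.zeros_like(M);x0,y0,x1,y1=box;W[y0:y1,x0:x1]=1;M&=W
        M=cv2.morphologyEx(M.astype(np.uint8),cv2.MORPH_OPEN,np.ones((2,2)))>0
        q=X[M]
        if len(q)<8: print(l,"few",len(q));return
        print(l,len(q),"rect",*rect(q),"mean",q.mean(0).round(1),"z",np.percentile(q[:,2],[2,50,98]).round(1))
    B=dict(scene=dict(g=(262,180,325,240),o=(155,255,210,310),t=(300,122,360,166),th=(208,182,245,248),j=(298,155,328,192),b=(345,175,395,222)),
           side=dict(g=(262,168,332,228),o=(305,290,380,370),t=(203,130,262,168),th=(270,190,312,280),j=(252,148,284,188),b=(298,138,345,175)))[n]
    sh("green top","green",B["g"],52,68);sh("g yellow","yellow",B["g"],45,70);sh("dock yellow","yellow",B["g"],5,28);sh("g bar","black",B["g"],80,112);sh("dock","grey",B["g"],12,27)
    sh("orange top","orange",B["o"],33,48);sh("o yellow","yellow",B["o"],20,50);sh("o bar","black",B["o"],60,92)
    sh("tray","white",B["t"],12,25);sh("tray all","white",B["t"],-5,25)
    sh("thermos","black",B["th"],100,200);sh("jar","red",B["j"],70,110);sh("bin","blue",B["b"],50,66)
E
```

```text
scene
green top 194 rect [ 789.4 -327.2] [930.4  90.7] 124.1 mean [572.4  -5.4  67.2] z [42.4 58.8 64.6]
g yellow 27 rect [550.2  63.3] [54.2 45.8] 37.6 mean [553.5  74.4  63.5] z [ 51.2  59.3 103. ]
dock yellow 15 rect [573.7 100.4] [14.8 12. ] 24.2 mean [574.  101.6  19.7] z [15.7 19.  24. ]
g bar 10 rect [545.8  58.4] [12.   4.6] 110.9 mean [547.   58.2  92.5] z [80.6 94.8 99.3]
dock 538 rect [ 729.6 -301. ] [1034.9  195.5] 122.2 mean [553.5  16.9  20.8] z [ 1.1 18.3 24. ]
orange top 242 rect [ 768.3 -552.1] [685.7 105.5] 148.4 mean [ 517.7 -400.1   45.6] z [26.5 38.7 43.5]
o yellow 45 rect [ 503.1 -322.2] [35.7 11. ] 8.4 mean [ 504.1 -322.3   40.4] z [36.5 40.  44.8]
o bar 217 rect [ 775.4 -539.8] [687.9  64.2] 149.5 mean [ 507.2 -381.4   81. ] z [39.9 77.  84.8]
tray 227 rect [ 705.4 -129.3] [1343.7  153.8] 117.9 mean [439.6 365.3  17.3] z [ 1.5 13.9 21.5]
tray all 950 rect [ 705.4 -129.3] [1343.7  153.8] 117.9 mean [437.6 372.7  13.3] z [ 2.1  7.9 20.1]
thermos 773 rect [ 756.1 -433.6] [832.3  66.3] 138.1 mean [ 479.3 -184.9  156.8] z [ 97.4 154.8 191.3]
jar 242 rect [ 777.3 -2
[... 721 characters left out ...]
 42.7] z [30.1 38.3 52.7]
o yellow 84 rect [ 359.  -508.6] [460.5  27.3] 57.6 mean [ 470.9 -333.5   48. ] z [37.5 39.  67. ]
o bar 448 rect [ 393.4 -540.7] [443.4  63.3] 57.4 mean [ 489.9 -388.    83.7] z [58.  79.1 82.4]
tray 175 rect [441.8 325.6] [277.3 119.1] 104.0 mean [434.2 351.4  14.3] z [ 7.  14.7 17.7]
tray all 749 rect [441.8 325.3] [276.9 120. ] 102.8 mean [432.1 371.    7.6] z [ 2.4  5.4 17.1]
thermos 1384 rect [ 377.1 -353.4] [756.4  68.9] 64.8 mean [ 454.4 -190.8  152.9] z [ 56.5 152.5 188.4]
jar 246 rect [ 386.5 -186.8] [1081.9   58. ] 72.0 mean [501.4 165.9  89.3] z [-1.2 92.1 94.8]
bin 144 rect [ 486.5 -171.1] [1175.5  102. ] 61.1 mean [701.2 212.3  53.1] z [-1.4 51.4 57.5]
```

```bash
cat >> h.py <<'E'
def sel(X,d,M,box,lo,hi):
    W=np.zeros(M.shape,bool);x0,y0,x1,y1=box;W[y0:y1,x0:x1]=1
    q=X[M&W&(d>0)&(X[...,2]>lo)&(X[...,2]<hi)]
    return q[np.linalg.norm(q[:,:2]-np.median(q[:,:2],0),axis=1)<130]
E
python3 - <<'E'
from h import *
for n in("scene","side"):
    z=np.load(n+"0.npz");p,d=z["p"],z["d"];X=cloud(d,z);m=masks(p)
    print(n)
    B=dict(scene=dict(g=(262,180,325,240),o=(155,255,210,310),t=(300,122,360,166),th=(208,182,245,248),j=(298,155,328,192),b=(345,175,395,222)),
           side=dict(g=(262,168,332,228),o=(305,290,380,370),t=(203,130,262,168),th=(270,190,312,280),j=(252,148,284,188),b=(298,138,345,175)))[n]
    for l,k,b,lo,hi in [("green top","green","g",54,68),("g yellow","yellow","g",50,70),("dock yellow","yellow","g",5,28),("g bar","black","g",90,110),("dock","grey","g",13,26),
     ("orange top","orange","o",34,48),("o yellow","yellow","o",33,50),("o bar","black","o",70,92),("tray","white","t",13,24),("tray all","white","t",-5,25),("thermos","black","th",100,200),("jar","red","j",85,105),("bin","blue","b",50,66)]:
        q=sel(X,d,m[k],B[b],lo,hi);
        if len(q)>5: print(l,len(q),*rect(q),"med",np.median(q,0).round(1))
    for l,b in(("large",dict(scene=(240,98,305,148),side=(128,140,200,192))[n]),("small",dict(scene=(242,162,282,194),side=(208,188,254,222))[n])):
        q=sel(X,d,m["grey"],b,8,30);print(l,len(q),*rect(q),np.median(q,0).round(1))
E
```

```text
scene
green top 218 [552.2  16.8] [106.6  63.4] 104.1 med [561.6  -7.1  59.7]
g yellow 31 [535.6  76.5] [62.2 14.7] 13.0 med [548.1  78.9  60.4]
dock yellow 16 [570.1 102. ] [20.7 11.8] 162.3 med [569.5 102.3  19.6]
g bar 14 [546.1  50.9] [16.8  8.4] 105.4 med [546.4  54.1 100. ]
dock 413 [551.5  14.8] [143.  101.3] 104.6 med [582.7 -25.4  19.7]
orange top 275 [ 498.4 -379. ] [113.8  65.5] 100.7 med [ 507.5 -398.4   39.5]
o yellow 47 [ 496.  -322.9] [42. 12.] 11.1 med [ 498.8 -322.    40.2]
o bar 185 [ 498.7 -377.9] [74.7 16.1] 99.9 med [ 500.6 -380.8   80.5]
tray 239 [431.8 378.9] [178.1 119.9] 103.2 med [433.1 358.9  17.1]
tray all 957 [426.  383.4] [188.9 129. ] 103.6 med [428.1 379.4   7.9]
thermos 777 [ 465.7 -178.7] [65.  61.2] 169.7 med [ 477.6 -187.1  159. ]
jar 228 [502.8 176.8] [62.8 58.2] 128.0 med [507.  173.8  94.5]
bin 205 [703.4 221.7] [108.   81.6] 149.3 med [706.2 210.3  56.2]
large 857 [195.1 312.5] [206.2 143.3] 109.6 [202.5 299.8  27.7]
small 464 [369.6  65.5] [104.5  75. ] 109.2 [373.4  62.5  14.9]
side
green top 209 [543.7  19.5] [126.7  48.3] 125.3 med [547.5  
[... 267 characters left out ...]
 -32.5  18. ]
orange top 618 [ 494.9 -377.8] [117.   64.1] 99.1 med [ 488.3 -389.7   38.4]
o yellow 96 [ 486.5 -323.1] [64.9 11.5] 9.8 med [ 474.3 -324.7   38.9]
o bar 374 [ 493.7 -377.2] [78.  14.7] 99.6 med [ 492.3 -381.3   79.6]
tray 192 [429.2 376.6] [177.  118.9] 103.1 med [430.1 363.1  15.5]
tray all 774 [429.6 376.8] [177.  120.1] 103.1 med [430.1 380.5   5.3]
thermos 1385 [ 457.7 -177.6] [66.7 64.6] 25.9 med [ 451.2 -194.6  156.5]
jar 210 [500.2 175.2] [60.  57.9] 30.4 med [499.9 171.5  92.7]
bin 179 [699.4 222.5] [103.4  85. ] 149.7 med [699.2 209.8  55.1]
large 1410 [188.5 313.1] [205.5 140. ] 110.4 [188.4 297.3  25.9]
small 621 [365.6  67.6] [106.3  75.3] 108.4 [364.9  61.5  12.7]
```

Both views agree:

| Object | Centre (mm) | Yaw |
|---|---|---|
| Green adapter and dock | about (547, 20) | 104° |
| Tray | (430, 377) | 103° |
| Orange adapter | (496, -378) | 100° |
| Jar | (501, 176) | – |
| Thermos | (461, -178) | – |

I'll start moving toward green.

Request:
{"op": "play_rows", "data": {"motion": [[0.95,0.75,0,0,0,0,-1],[0.95,0.75,0,0,0,0,-1],[0.95,0.75,0,0,0,0,-1]]}}

```text
time_s: 0.4
tool_pos: [306.1, 463.9, 244.9]
tcp_rot: [0.979, -0.203, -0.0, 0.001]
contact_force: [-0.5, 0.1, 0.9]
finger_gap: 85.4
finger_force: 0.0
```

Request:
{"op": "play_rows", "data": {"motion": [[0.95,0.75,0,0,0,0,-1],[0.95,0.75,0,0,0,0,-1],[0.95,0.75,0,0,0,0,-1]]}}

```text
time_s: 0.7
tool_pos: [363.5, 357.5, 245.2]
tcp_rot: [0.979, -0.204, -0.0, 0.0]
contact_force: [-0.2, -0.3, 0.3]
finger_gap: 85.4
finger_force: 0.0
```

Request:
{"op": "play_rows", "data": {"motion": [[0.95,0.75,0,0,0,0,-1],[0.95,0.75,0,0,0,0,-1],[0.95,0.75,0,0,0,0,-1]]}}

```text
time_s: 1.0
tool_pos: [420.9, 251.3, 245.2]
tcp_rot: [0.979, -0.204, -0.0, 0.0]
contact_force: [0.3, 0.3, -0.5]
finger_gap: 85.6
finger_force: 0.0
```

Request:
{"op": "play_rows", "data": {"motion": [[0.95,0.75,0,0,0,0.09,-1],[0.95,0.75,0,0,0,0.18,-1],[0.95,0.75,0,0,0,0.27,-1],[0.95,0.75,0,0,0,0.35,-1]]}}

```text
time_s: 1.4
tool_pos: [478.6, 145.3, 244.9]
tcp_rot: [0.885, -0.465, -0.0, 0.0]
contact_force: [-0.1, 0.7, 0.6]
finger_gap: 85.4
finger_force: 0.0
```

```bash
cat >> h.py <<'E'
def go(s,x,y,z,yaw):
    Rt=R.from_quat(s["tcp_rot"]);a=np.radians(yaw);c,n=np.cos(a),np.sin(a)
    T=R.from_matrix(np.array([[c,n,0],[n,-c,0],[0,0,-1.]]))
    print("t",round(s["time_s"],2),"shift/100",(Rt.inv().apply(np.array([x,y,z])-s["tool_pos"])/100).round(3),"turn",((Rt.inv()*T).as_rotvec()/np.pi*2).round(3))
E
python3 - <<'E'
from h import *
from rig import *
go(get_state(),547,20,230,-76)
E
```

```text
t 1.4 shift/100 [1.42  0.147 0.15 ] turn [ 0.    -0.     0.229]
```

Request:
{"op": "play_rows", "data": {"motion": [[0.45,0.05,0.05,0,0,0,-1],[0.9,0.1,0.1,0,0,0,-1]]}}

```text
time_s: 1.6
tool_pos: [521.9, 68.0, 235.4]
tcp_rot: [0.888, -0.46, 0.0, -0.0]
contact_force: [0.6, 0.7, 0.1]
finger_gap: 85.0
finger_force: 0.0
```

Request:
{"op": "play_rows", "data": {"motion": [[0.3,0.03,0.04,0,0,0.09,-1],[0.5,0.05,0.05,0,0,0.18,-1],[0.52,0.05,0.05,0,0,0.23,-1],[0.52,0.05,0.05,0,0,0.23,-1]]}}

```text
time_s: 2.0
tool_pos: [547.4, 22.2, 229.7]
tcp_rot: [0.79, -0.613, -0.0, 0.0]
contact_force: [-0.4, 0.5, 0.4]
finger_gap: 85.7
finger_force: 0.0
```

```bash
python3 - <<'E'
from h import *
from rig import *
s=get_state();c=camera_model("wrist");p,d=capture("wrist");cv2.imwrite("pics/w1.png",p);np.savez("w1.npz",p=p,d=d,**c)
print(s["tool_pos"],s["tcp_rot"],c["origin"])
X=cloud(d,c);m=masks(p);F=(0,0,512,384)
for l,k,lo,hi in [("green top","green",54,68),("g yellow","yellow",50,70),("dock yellow","yellow",5,28),("g bar","black",90,110),("dock","grey",13,26)]:
    q=sel(X,d,m[k],F,lo,hi)
    if len(q)>5: print(l,len(q),*rect(q),"med",np.median(q,0).round(1))
E
```

```text
[547.36292176  22.18922495 229.68251934] [ 7.89916714e-01 -6.13213941e-01 -3.38415549e-04  3.64505706e-04] [565.28833779 -50.41744378 358.2071639 ]
green top 2025 [549.5  18.9] [105.   62.4] 104.6 med [555.2  -4.3  59.9]
g yellow 372 [535.   77.3] [63.2 12.3] 14.1 med [525.8  77.   60.4]
dock yellow 141 [530.4  93.8] [97.5 11.2] 14.6 med [496.5  88.2  20.5]
g bar 292 [ 484.3 -145.8] [28.8  4.6] 137.6 med [ 487.1 -146.9  102. ]
dock 2217 [424.4  56.9] [178.2 158.2] 15.4 med [376.7  69.4  14.9]
```

View pics/w1.png

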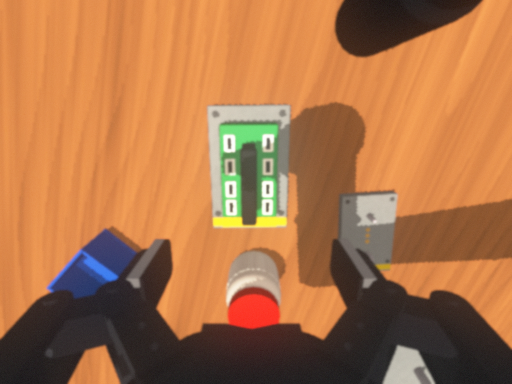

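The wrist view has the green adapter at about (249,175), with its bar centred at (249,183) and the yellow end down toward the jar. I'll pin down the bar exactly.

```bash
python3 - <<'E'
from h import *
from rig import *
z=np.load("w1.npz");p,d=z["p"],z["d"];X=cloud(d,z)
v=p.max(-1)
q=sel(X,d,v<80,(225,130,275,235),94,110);print(len(q),*rect(q),np.median(q,0))
m=masks(p);q=sel(X,d,m["green"]|m["yellow"]|(v<80)|(p.min(-1)>170),(205,100,292,230),52,68);print(len(q),*rect(q))
q=sel(X,d,m["grey"]|m["yellow"],(205,100,292,230),13,26);print(len(q),*rect(q))
go(get_state(),547.5,23.5,87,-75.5)
E
```

```text
42 [554.    5.8] [37.8 11.2] 107.8 [556.30713517   5.89412902 101.74145695]
3408 [548.   25.6] [118.9  63.2] 104.2
997 [547.1  26.9] [149.8  97.3] 104.1
t 2.05 shift/100 [-0.007 -0.007  1.428] turn [ 0.001  0.    -0.   ]
```

Request:
{"op": "play_rows", "data": {"motion": [[-0.01,0,0.4,0,0,0,-1],[-0.02,0,0.8,0,0,0,-1],[-0.02,0,0.95,0,0,0,-1]]}}

```text
time_s: 2.35
tool_pos: [544.0, 25.0, 131.7]
tcp_rot: [0.791, -0.612, -0.002, 0.002]
contact_force: [-0.0, 0.6, -0.0]
finger_gap: 85.2
finger_force: 0.0
```

Request:
{"op": "play_rows", "data": {"motion": [[0,0,0.25,0,0,0,-1],[0,0,0.42,0,0,0,-1],[0,0,0.48,0,0,0,-1],[0,0,0.48,0,0,0,-1]]}}

```text
time_s: 2.75
tool_pos: [546.3, 25.2, 86.8]
tcp_rot: [0.791, -0.612, -0.0, 0.001]
contact_force: [-0.2, -0.0, 0.5]
finger_gap: 86.0
finger_force: 0.0
```

Request:
{"op": "play_rows", "data": {"motion": [[0,0,0,0,0,0,0],[0,0,0,0,0,0,1],[0,0,0,0,0,0,1],[0,0,0,0,0,0,1],[0,0,0,0,0,0,1]], "grip_force": 30}}

```text
time_s: 3.25
tool_pos: [547.7, 25.1, 88.0]
tcp_rot: [0.79, -0.613, 0.001, -0.001]
contact_force: [2.3, 1.0, -4.5]
finger_gap: 15.5
finger_force: 36.2
```

Request:
{"op": "play_rows", "data": {"motion": [[0,0,0,0,0,0,1],[0,0,0,0,0,0,1]], "grip_force": 60}}

```text
time_s: 3.45
tool_pos: [547.8, 25.1, 87.9]
tcp_rot: [0.791, -0.612, 0.001, -0.001]
contact_force: [3.9, 1.4, 2.1]
finger_gap: 14.9
finger_force: 63.3
```

```bash
python3 - <<'E'
from h import *
from rig import *
s=get_state();c=camera_model("wrist");p,d=capture("wrist");cv2.imwrite("pics/ref.png",p)
np.savez("ref.npz",p=p,d=d,tp=s["tool_pos"],tr=s["tcp_rot"],**c)
print(s)
m=masks(p);X=cloud(d,c)
for k in("green","yellow"):
    v,u=np.nonzero(m[k]);print(k,len(u),np.percentile(u,[1,50,99]),np.percentile(v,[1,50,99]))
go(s,547,23,240,-77)
E
```

```text
{'time_s': 3.45, 'joint_pos': array([ 3.41756597e-01,  4.22456324e-01, -3.83384401e-01,  5.75132826e-04,
       -7.62376330e-01, -8.97107593e-02]), 'joint_vel': array([ 0.00028542,  0.00023633,  0.00037425,  0.0005973 , -0.00078974,
       -0.00035823]), 'joint_torque': array([-2.52280813e-01, -3.54533958e+01,  1.22597721e+01,  2.63180450e+00,
       -6.47831988e-01, -1.55357283e-02]), 'tool_pos': array([547.76678553,  25.12009151,  87.90915234]), 'tcp_rot': array([ 0.79050168, -0.61245848,  0.00086303, -0.00097872]), 'contact_force': array([3.93663829, 1.3546752 , 2.13983056]), 'moment': array([ 0.17514876, -0.58931159, -0.00917173]), 'finger_force': 63.341320753097534, 'finger_gap': 14.917213637135196}
green 6195 [198. 251. 303.] [131.   164.   254.06]
yellow 164 [229.   237.   332.94] [297.63 305.   310.  ]
t 3.45 shift/100 [ 0.019  0.009 -1.521] turn [-0.002 -0.     0.016]
```

View pics/ref.png

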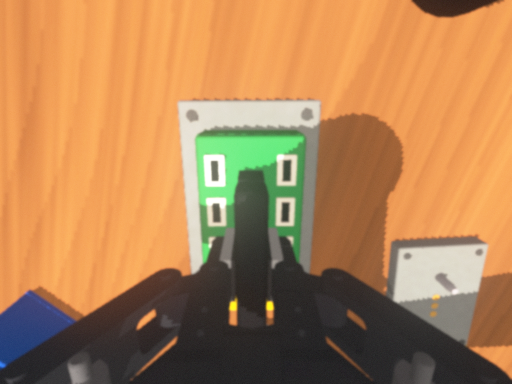

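The reference picture shows the bar pinched with its end at about (251,171), and the green adapter's far top edge at row 133 across columns 198–303. Now I'll lift it.

Request:
{"op": "play_rows", "data": {"motion": [[0,0,-0.06,0,0,0,1],[0,0,-0.18,0,0,0,1],[0,0,-0.35,0,0,0,1],[0,0,-0.6,0,0,0,1],[0,0,-0.9,0,0,0,1]]}}

```text
time_s: 4.0
tool_pos: [543.2, 24.1, 175.4]
tcp_rot: [0.79, -0.613, -0.003, 0.004]
contact_force: [0.4, 0.1, -4.7]
finger_gap: 15.2
finger_force: 62.4
```

Request:
{"op": "play_rows", "data": {"motion": [[0,0,-0.2,0,0,0,1],[0,0,-0.36,0,0,0,1],[0,0,-0.4,0,0,0,1]]}}

```text
time_s: 4.3
tool_pos: [545.6, 24.6, 217.9]
tcp_rot: [0.79, -0.613, -0.001, 0.0]
contact_force: [-0.1, -0.4, -5.2]
finger_gap: 14.9
finger_force: 62.6
```

```bash
python3 - <<'E'
from h import *
from rig import *
s=get_state();c=camera_model("wrist");p,d=capture("wrist");cv2.imwrite("pics/lift.png",p)
print(s["tool_pos"],s["contact_force"],s["moment"],s["finger_gap"])
m=masks(p);v,u=np.nonzero(m["green"]);print(len(u),np.percentile(u,[1,50,99]),np.percentile(v,[1,50,99]))
go(s,430,377,215,-77)
E
```

```text
[545.55222604  24.62556283 217.91058635] [-0.14809402 -0.39549136 -5.24819369] [ 0.01486637 -0.07465459 -0.07553471] 14.877630057841248
6184 [198. 252. 303.] [132. 165. 254.]
t 4.3 shift/100 [-3.7    0.243  0.032] turn [0.001 0.    0.016]
```

Request:
{"op": "play_rows", "data": {"motion": [[-0.2,0.01,0,0,0,0,1],[-0.55,0.03,0,0,0,0.01,1],[-0.92,0.06,0,0,0,0.01,1]]}}

```text
time_s: 4.65
tool_pos: [515.9, 112.2, 214.9]
tcp_rot: [0.785, -0.62, -0.002, 0.002]
contact_force: [0.8, 0.7, -5.6]
finger_gap: 14.7
finger_force: 62.5
```

Request:
{"op": "play_rows", "data": {"motion": [[-0.45,0.03,0,0,0,0,1],[-0.92,0.06,0,0,0,0,1]]}}

```text
time_s: 4.85
tool_pos: [488.3, 200.6, 215.1]
tcp_rot: [0.785, -0.62, -0.001, 0.003]
contact_force: [1.5, 0.4, -4.3]
finger_gap: 15.1
finger_force: 62.4
```

Request:
{"op": "play_rows", "data": {"motion": [[-0.45,0.03,0,0,0,0,1],[-0.92,0.06,0,0,0,0,1]]}}

```text
time_s: 5.05
tool_pos: [460.9, 288.8, 215.1]
tcp_rot: [0.785, -0.619, -0.001, 0.003]
contact_force: [0.9, 0.3, -4.3]
finger_gap: 14.9
finger_force: 62.4
```

Request:
{"op": "play_rows", "data": {"motion": [[-0.4,0.03,0,0,0,0,1],[-0.7,0.05,0,0,0,0,1],[-0.85,0.06,0,0,0,0,1],[-0.88,0.06,0,0,0,0,1]]}}

```text
time_s: 5.45
tool_pos: [435.2, 373.2, 215.2]
tcp_rot: [0.786, -0.618, -0.0, 0.002]
contact_force: [0.5, -0.3, -5.2]
finger_gap: 14.8
finger_force: 62.4
```

```bash
python3 - <<'E'
from h import *
from rig import *
s=get_state();c=camera_model("wrist");p,d=capture("wrist");cv2.imwrite("pics/tray1.png",p)
print(s["tool_pos"],s["contact_force"],s["finger_gap"])
X=cloud(d,c);m=masks(p)
M=(p.min(-1)>110)&((p.max(-1).astype(int)-p.min(-1))<50)
q=sel(X,d,M,(0,0,512,384),-5,25);print(len(q),*rect(q))
q=sel(X,d,m["green"],(0,0,512,384),100,250);print(len(q),*rect(q),np.median(q,0))
go(s,430,377,100,-77)
E
```

```text
[435.2431876  373.23052624 215.15761833] [ 0.53837096 -0.28108471 -5.18795563] 14.785259633280534
3053 [457.9 260.8] [137.1 126.4] 101.9
5696 [438.7 355.2] [81.3 62.8] 103.8 [446.45942537 333.53987735 187.48142069]
t 5.45 shift/100 [-0.052  0.038  1.152] turn [ 0.002 -0.002  0.007]
```

View pics/tray1.png

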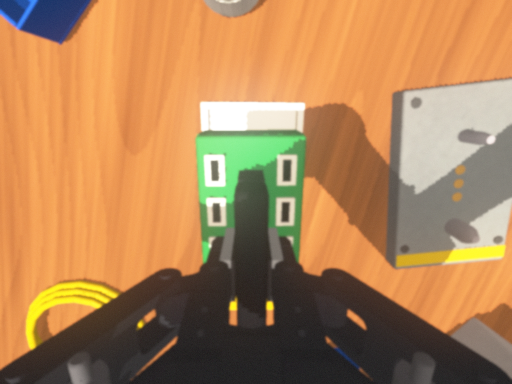

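The wrist view shows the tray under the held block. Its near rim edge runs from (201,102) to (305,102), so I'll cast those corners onto z = 18.

```bash
cat >> h.py <<'E'
def ray(c,u,v,z):
    K=c["intrinsics"];r=R.from_quat(c["orientation"]).apply([(u-K[0,2])/K[0,0],(v-K[1,2])/K[1,1],1]);o=np.array(c["origin"])
    return o+r*(z-o[2])/r[2]
E
python3 - <<'E'
from h import *
from rig import *
c=camera_model("wrist");a,b=ray(c,200.5,101.5,18),ray(c,305.5,101.5,18)
print(a,b,np.linalg.norm(a-b)); e=(b-a)/np.linalg.norm(b-a);n=np.array([-e[1],e[0]]); 
mid=(a+b)[:2]/2;print(mid+87*n,mid-87*n,np.degrees(np.arctan2(n[1],n[0])))
E
```

```text
[508.59475379 307.95149256  18.        ] [392.30094639 279.74553577  18.        ] 119.66547388234275
[470.95433505 209.29980587] [429.94136512 378.39722246] -76.36671462951668
```

Request:
{"op": "play_rows", "data": {"motion": [[-0.03,0.02,0.3,0,0,0,1],[-0.05,0.04,0.65,0,0,0,1],[-0.05,0.04,0.95,0,0,0,1]]}}

```text
time_s: 5.8
tool_pos: [431.1, 374.3, 120.4]
tcp_rot: [0.785, -0.62, -0.0, 0.002]
contact_force: [0.6, 0.7, -6.0]
finger_gap: 15.1
finger_force: 62.4
```

Request:
{"op": "play_rows", "data": {"motion": [[0,0,0.2,0,0,0,1],[0,0,0.33,0,0,0,1],[0,0,0.36,0,0,0,1],[0,0,0.36,0,0,0,1]]}}

```text
time_s: 6.2
tool_pos: [432.1, 376.2, 86.4]
tcp_rot: [0.785, -0.619, 0.0, 0.0]
contact_force: [0.2, -0.4, -4.4]
finger_gap: 15.0
finger_force: 62.4
```

```bash
python3 - <<'E'
from h import *
from rig import *
s=get_state();print(s["contact_force"]);go(s,430,377,75,-77)
E
```

```text
[ 0.17184064 -0.35116099 -4.35062481]
t 6.2 shift/100 [-0.013  0.019  0.114] turn [ 0.    -0.     0.006]
```

Request:
{"op": "play_rows", "data": {"motion": [[-0.01,0.01,0.06,0,0,0,1],[-0.01,0.01,0.09,0,0,0,1],[-0.01,0.01,0.11,0,0,0,1],[-0.01,0.01,0.12,0,0,0,1],[-0.01,0.01,0.12,0,0,0,1]]}}

```text
time_s: 6.7
tool_pos: [430.6, 377.5, 74.8]
tcp_rot: [0.786, -0.619, 0.0, -0.0]
contact_force: [-0.5, -0.8, -2.1]
finger_gap: 15.4
finger_force: 62.8
```

Request:
{"op": "play_rows", "data": {"motion": [[0,0,0.01,0,0,0,1],[0,0,0.015,0,0,0,1],[0,0,0.015,0,0,0,1]]}}

```text
time_s: 7.0
tool_pos: [430.9, 377.5, 74.7]
tcp_rot: [0.786, -0.619, 0.0, -0.001]
contact_force: [-1.9, -2.4, 6.2]
finger_gap: 15.0
finger_force: 64.0
```

Request:
{"op": "play_rows", "data": {"motion": [[0,0,0,0,0,0,0.4],[0,0,0,0,0,0,-0.3],[0,0,0,0,0,0,-1],[0,0,0,0,0,0,-1]]}}

```text
time_s: 7.4
tool_pos: [430.6, 377.5, 72.9]
tcp_rot: [0.786, -0.619, 0.0, -0.0]
contact_force: [-1.0, -0.6, -1.2]
finger_gap: 68.1
finger_force: 0.0
```

Request:
{"op": "play_rows", "data": {"motion": [[0,0,-0.1,0,0,0,-1],[0,0,-0.3,0,0,0,-1],[0,0,-0.6,0,0,0,-1],[0,0,-1,0,0,0,-1],[0,0,-1,0,0,0,-1]]}}

```text
time_s: 7.9
tool_pos: [433.1, 380.1, 179.8]
tcp_rot: [0.786, -0.618, 0.0, -0.007]
contact_force: [0.6, 1.2, 0.3]
finger_gap: 85.4
finger_force: 0.0
```

Request:
{"op": "play_rows", "data": {"motion": [[0.2,0,-0.4,0,0,0,-1],[0.6,0,-0.7,0,0,0,-1],[1,0,-1,0,0,0,-1],[1,0,-1,0,0,0,-1]]}}

```text
time_s: 8.3
tool_pos: [456.0, 278.0, 278.6]
tcp_rot: [0.785, -0.62, 0.001, -0.005]
contact_force: [-0.6, 1.0, -0.3]
finger_gap: 85.7
finger_force: 0.0
```

```bash
python3 - <<'E'
from h import *
from rig import *
s=get_state();print(s["tool_pos"])
c=camera_model("scene");p,d=capture("scene");X=cloud(d,c);m=masks(p)
q=sel(X,d,m["green"],(290,100,375,180),35,60);print("green in tray",len(q),*rect(q),np.percentile(q[:,2],[5,50,95]))
cv2.imwrite("pics/s2.png",cv2.resize(p[90:200,270:390],None,fx=4,fy=4))
go(s,540,0,300,-80); go(s,500,-378,230,-80.2)
E
```

```text
[456.00766752 278.02434505 278.60907148]
green in tray 192 [435.4 367.8] [107.1  63.3] 105.1 [37.04244144 46.07425179 51.6231629 ]
t 8.3 shift/100 [ 2.898 -0.177 -0.224] turn [-0.006  0.003  0.037]
t 8.3 shift/100 [6.486 1.093 0.45 ] turn [-0.006  0.003  0.04 ]
```

View pics/s2.png

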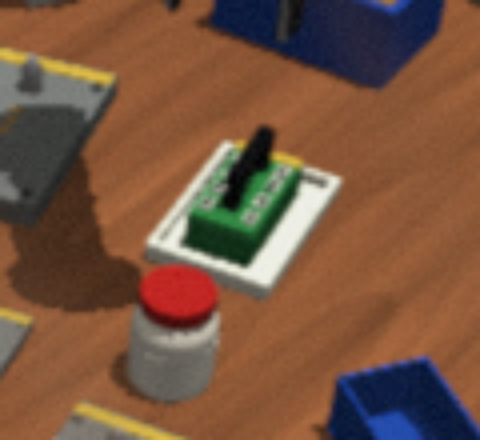

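The green adapter sits flat in the tray in the crop: block at (245,210), inside walls visible all around, and its top at z ≈ 47. On to orange, staying above the thermos.

Request:
{"op": "play_rows", "data": {"motion": [[0.45,-0.03,-0.15,0,0,0.02,-1],[0.9,-0.06,-0.3,0,0,0.04,-1]]}}

```text
time_s: 8.55
tool_pos: [480.2, 193.9, 301.9]
tcp_rot: [0.766, -0.643, -0.0, 0.001]
contact_force: [1.1, -0.4, 0.3]
finger_gap: 85.5
finger_force: 0.0
```

Request:
{"op": "play_rows", "data": {"motion": [[0.45,-0.03,0,0,0,0,-1],[0.9,-0.06,0,0,0,0,-1]]}}

```text
time_s: 8.75
tool_pos: [502.2, 105.6, 302.4]
tcp_rot: [0.766, -0.643, -0.0, 0.0]
contact_force: [0.7, 0.1, -0.0]
finger_gap: 85.2
finger_force: 0.0
```

Request:
{"op": "play_rows", "data": {"motion": [[0.45,-0.03,0,0,0,0,-1],[0.9,-0.06,0,0,0,0,-1]]}}

```text
time_s: 8.95
tool_pos: [523.6, 17.8, 301.9]
tcp_rot: [0.766, -0.643, -0.001, 0.001]
contact_force: [0.1, 0.2, 0.0]
finger_gap: 85.3
finger_force: 0.0
```

Request:
{"op": "play_rows", "data": {"motion": [[0.45,-0.03,0,0,0,0,-1],[0.9,-0.06,0,0,0,0,-1]]}}

```text
time_s: 9.15
tool_pos: [545.2, -69.8, 301.8]
tcp_rot: [0.766, -0.643, -0.001, 0.0]
contact_force: [1.4, 0.5, 0.0]
finger_gap: 85.4
finger_force: 0.0
```

Request:
{"op": "play_rows", "data": {"motion": [[0.45,0.2,0,0,0,0,-1],[0.9,0.4,0,0,0,0,-1]]}}

```text
time_s: 9.35
tool_pos: [521.1, -165.4, 301.2]
tcp_rot: [0.766, -0.643, -0.001, 0.001]
contact_force: [0.5, -0.9, -0.2]
finger_gap: 85.0
finger_force: 0.0
```

Request:
{"op": "play_rows", "data": {"motion": [[0.45,0.2,0,0,0,0,-1],[0.9,0.4,0,0,0,0,-1]]}}

```text
time_s: 9.55
tool_pos: [496.9, -261.0, 301.7]
tcp_rot: [0.766, -0.643, -0.001, 0.0]
contact_force: [0.3, -0.1, 0.3]
finger_gap: 85.3
finger_force: 0.0
```

```bash
python3 - <<'E'
from h import *
from rig import *
s=get_state();print(s["tool_pos"]);go(s,496,-378,200,-80.2)
E
```

```text
[ 496.893581   -260.96833392  301.65081974]
t 9.55 shift/100 [1.152 0.21  1.016] turn [0.001 0.001 0.002]
```

Request:
{"op": "play_rows", "data": {"motion": [[0.4,0.07,0.2,0,0,0,-1],[0.8,0.14,0.5,0,0,0,-1],[1,0.17,0.7,0,0,0,-1],[1,0.17,0.7,0,0,0,-1],[1,0.17,0.7,0,0,0,-1]]}}

```text
time_s: 10.05
tool_pos: [497.9, -361.0, 231.5]
tcp_rot: [0.766, -0.643, -0.001, 0.0]
contact_force: [-0.1, -0.4, 1.1]
finger_gap: 85.8
finger_force: 0.0
```

```bash
python3 - <<'E'
from h import *
from rig import *
s=get_state();c=camera_model("wrist");p,d=capture("wrist");cv2.imwrite("pics/w2.png",p);np.savez("w2.npz",p=p,d=d,**c)
print(s["tool_pos"],s["tcp_rot"]);X=cloud(d,c);m=masks(p);F=(0,0,512,384);v=p.max(-1)
O=m["orange"]&(p[...,1]<160)
q=sel(X,d,O,F,33,46);print("orange",len(q),*rect(q))
q=sel(X,d,m["yellow"],F,33,46);print("yellow",len(q),*rect(q)) if len(q)>5 else 0
q=sel(X,d,v<80,F,76,90);q=sel(X,d,v<80,F,76,90)
print("bar",len(q),*rect(q))
q=sel(X,d,np.ones_like(O),F,33,46);q=q[np.linalg.norm(q[:,:2]-[496,-378],axis=1)<80];print("blk",len(q),*rect(q))
E
```

```text
[ 497.89716985 -361.04714777  231.54291959] [ 7.65665171e-01 -6.43237957e-01 -1.25665242e-03  4.45697923e-04]
orange 1774 [ 497.  -380.8] [106.8  63.8] 99.3
yellow 348 [ 487.  -322.7] [62.5 12. ] 9.5
bar 941 [ 495.3 -375.2] [78.2 13.3] 99.8
blk 4159 [ 496.  -373.9] [120.7  64. ] 99.3
```

View pics/w2.png

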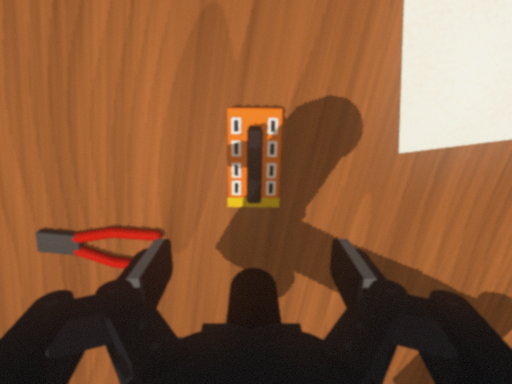

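Orange is at image (255,157), with its yellow end down (+y), the same way round as green was. Its centre is (496,-374.3), yaw 99.4°.

```bash
python3 - <<'E'
from h import *
from rig import *
go(get_state(),496,-374.5,67.5,-80.6)
E
```

```text
t 10.1 shift/100 [0.131 0.048 1.654] turn [ 0.    -0.     0.007]
```

Request:
{"op": "play_rows", "data": {"motion": [[0.05,0.02,0.3,0,0,0.007,-1],[0.13,0.05,0.7,0,0,0.007,-1],[0.13,0.05,1,0,0,0.007,-1]]}}

```text
time_s: 10.4
tool_pos: [495.9, -374.1, 132.9]
tcp_rot: [0.763, -0.647, 0.001, -0.0]
contact_force: [0.2, 0.0, -0.4]
finger_gap: 85.5
finger_force: 0.0
```

Request:
{"op": "play_rows", "data": {"motion": [[0,0,0.3,0,0,0,-1],[0,0,0.4,0,0,0,-1],[0,0,0.4,0,0,0,-1],[0,0,0.4,0,0,0,-1]]}}

```text
time_s: 10.8
tool_pos: [496.8, -375.1, 95.0]
tcp_rot: [0.763, -0.647, 0.002, -0.0]
contact_force: [-0.5, -0.4, -0.2]
finger_gap: 85.2
finger_force: 0.0
```

```bash
python3 - <<'E'
from h import *
from rig import *
go(get_state(),496,-374.5,67.5,-80.6)
E
```

```text
t 10.8 shift/100 [-0.008  0.008  0.275] turn [-0.002 -0.002  0.   ]
```

Request:
{"op": "play_rows", "data": {"motion": [[-0.01,0.01,0.15,0,0,0,-1],[-0.01,0.01,0.24,0,0,0,-1],[-0.01,0.01,0.265,0,0,0,-1],[-0.01,0.01,0.265,0,0,0,-1]]}}

```text
time_s: 11.2
tool_pos: [494.3, -374.3, 66.8]
tcp_rot: [0.762, -0.647, 0.0, -0.0]
contact_force: [0.3, 0.6, 0.3]
finger_gap: 85.3
finger_force: 0.0
```

```bash
python3 - <<'E'
from h import *
from rig import *
go(get_state(),496,-374.5,67.5,-80.6)
E
```

```text
t 11.2 shift/100 [ 0.004 -0.016 -0.007] turn [-0.    -0.    -0.001]
```

Request:
{"op": "play_rows", "data": {"motion": [[0,-0.01,-0.01,0,0,0,0],[0,-0.01,-0.01,0,0,0,1],[0,-0.01,-0.01,0,0,0,1],[0,-0.01,-0.01,0,0,0,1],[0,-0.01,-0.01,0,0,0,1]], "grip_force": 30}}

```text
time_s: 11.7
tool_pos: [495.5, -374.2, 67.5]
tcp_rot: [0.762, -0.647, 0.001, -0.0]
contact_force: [1.2, -1.1, -3.4]
finger_gap: 14.9
finger_force: 36.2
```

Request:
{"op": "play_rows", "data": {"motion": [[0,0,0,0,0,0,1],[0,0,0,0,0,0,1]], "grip_force": 60}}

```text
time_s: 11.9
tool_pos: [495.6, -374.2, 67.5]
tcp_rot: [0.762, -0.647, 0.001, -0.0]
contact_force: [1.4, 0.6, -0.4]
finger_gap: 15.0
finger_force: 62.2
```

Request:
{"op": "play_rows", "data": {"motion": [[0,0,-0.06,0,0,0,1],[0,0,-0.2,0,0,0,1],[0,0,-0.45,0,0,0,1],[0,0,-0.8,0,0,0,1],[0,0,-1,0,0,0,1]]}}

```text
time_s: 12.4
tool_pos: [495.4, -374.6, 170.7]
tcp_rot: [0.762, -0.647, 0.002, -0.0]
contact_force: [0.5, 0.1, -4.3]
finger_gap: 15.0
finger_force: 61.6
```

Request:
{"op": "play_rows", "data": {"motion": [[0,0,-0.3,0,0,0,1],[0,0,-0.7,0,0,0,1],[0,0,-1,0,0,0,1],[0,0,-1,0,0,0,1],[0,0,-1,0,0,0,1]]}}

```text
time_s: 12.9
tool_pos: [494.3, -373.4, 267.2]
tcp_rot: [0.762, -0.648, -0.0, -0.001]
contact_force: [-0.0, 0.9, -4.9]
finger_gap: 15.2
finger_force: 61.6
```

```bash
python3 - <<'E'
from h import *
from rig import *
s=get_state();c=camera_model("wrist");p,d=capture("wrist");cv2.imwrite("pics/held.png",p);np.savez("held.npz",p=p,d=d,**c)
print(s["tool_pos"],s["contact_force"],s["moment"],s["finger_gap"])
def meas(p,k):
    M=masks(p)[k].astype(np.uint8);M[:100]=0
    n,l,st,_=cv2.connectedComponentsWithStats(M);i=1+np.argmax(st[1:,4]);M=l==i
    top=[np.argmax(M[:,u]) for u in range(212,236)]+[np.argmax(M[:,u]) for u in range(268,292)]
    r=[np.nonzero(M[v])[0] for v in range(140,230)]
    print(k,st[i],"top",np.mean(top),np.mean(top[24:])-np.mean(top[:24]),"L",np.mean([x.min() for x in r]),"R",np.mean([x.max() for x in r]))
    g=p.max(-1)[:,245:258].mean(1);print("bar end prof",g[155:185].round())
meas(np.load("ref.npz")["p"],"green");meas(cv2.imread("pics/lift.png"),"green");meas(p,"orange")
go(s,580,-178,300,-75.5)
E
```

```text
[ 494.29149967 -373.43397426  267.22840724] [-0.03119191  0.88717633 -4.88095262] [ 0.11645683  0.04243531 -0.00842879] 15.197381250995557
green [ 196  131  109  132 6195] top 131.4375 -0.875 L 199.01111111111112 R 302.0111111111111
bar end prof [238. 238. 238. 238. 238. 238. 238. 237. 237. 237. 233. 223. 204. 178.
 149. 118.  95.  88.  86.  86.  86.  86.  85.  86.  86.  87.  87.  85.
  85.  84.]
green [ 196  131  110  132 6184] top 131.60416666666666 -1.2083333333333428 L 199.15555555555557 R 302.03333333333336
bar end prof [242. 242. 242. 242. 242. 242. 242. 242. 241. 239. 234. 224. 208. 185.
 159. 126. 100.  91.  90.  90.  90.  90.  90.  89.  90.  91.  91.  89.
  88.  88.]
orange [ 195  130  111  134 6057] top 131.29166666666666 0.5 L 197.86666666666667 R 302.6777777777778
bar end prof [239. 240. 239. 239. 240. 239. 239. 237. 229. 210. 191. 165. 133.  98.
  74.  69.  69.  68.  67.  67.  67.  67.  68.  67.  65.  65.  65.  64.
  63.  64.]
t 12.9 shift/100 [-1.791 -1.161 -0.325] turn [-0.     0.001 -0.058]
```

Request:
{"op": "play_rows", "data": {"motion": [[-0.05,-0.1,-0.3,0,0,0,1],[-0.25,-0.3,-0.45,0,0,0,1],[-0.55,-0.5,-0.45,0,0,0,1],[-0.9,-0.7,-0.45,0,0,0,1]]}}

```text
time_s: 13.35
tool_pos: [549.1, -273.1, 309.8]
tcp_rot: [0.761, -0.648, -0.002, 0.001]
contact_force: [0.6, 1.1, -5.2]
finger_gap: 14.9
finger_force: 61.6
```

Request:
{"op": "play_rows", "data": {"motion": [[-0.4,-0.25,0,0,0,-0.02,1],[-0.85,-0.45,0,0,0,-0.04,1],[-1,-0.5,0,0,0,-0.058,1]]}}

```text
time_s: 13.65
tool_pos: [582.7, -163.0, 309.1]
tcp_rot: [0.792, -0.61, -0.003, 0.001]
contact_force: [-0.7, 0.6, -3.7]
finger_gap: 15.3
finger_force: 61.6
```

```bash
python3 - <<'E'
from h import *
from rig import *
s=get_state();print(s["tool_pos"]);go(s,547.8,25,185,-75.53)
E
```

```text
[ 582.73782411 -162.99890569  309.07505589]
t 13.65 shift/100 [-1.903 -0.149  1.247] turn [0.003 0.002 0.004]
```

Request:
{"op": "play_rows", "data": {"motion": [[-0.4,-0.02,0,0,0,0,1],[-0.8,-0.06,0.1,0,0,0,1],[-0.95,-0.08,0.2,0,0,0,1]]}}

```text
time_s: 13.95
tool_pos: [565.0, -70.7, 290.2]
tcp_rot: [0.792, -0.611, -0.002, 0.001]
contact_force: [0.8, -0.2, -5.1]
finger_gap: 15.2
finger_force: 61.6
```

Request:
{"op": "play_rows", "data": {"motion": [[-0.4,-0.04,0.3,0,0,0,1],[-0.75,-0.05,0.6,0,0,0,1],[-0.9,-0.06,0.9,0,0,0,1],[-0.9,-0.06,1,0,0,0,1],[-0.9,-0.06,1,0,0,0,1]]}}

```text
time_s: 14.45
tool_pos: [548.3, 14.7, 189.6]
tcp_rot: [0.791, -0.612, -0.002, 0.003]
contact_force: [-0.6, -0.9, -3.5]
finger_gap: 14.7
finger_force: 61.5
```

```bash
python3 - <<'E'
from h import *
from rig import *
s=get_state();print(s["tool_pos"],s["contact_force"],s["moment"]);go(s,547.8,25.1,140,-75.53)
E
```

```text
[548.33973406  14.6749537  189.58129874] [-0.55021705 -0.89814522 -3.50786595] [-0.01964753 -0.00452967 -0.02429116]
t 14.45 shift/100 [-0.103 -0.024  0.496] turn [ 0.004 -0.     0.001]
```

Request:
{"op": "play_rows", "data": {"motion": [[-0.05,-0.01,0.2,0,0,0,1],[-0.1,-0.02,0.45,0,0,0,1],[-0.1,-0.02,0.62,0,0,0,1],[-0.1,-0.02,0.62,0,0,0,1],[-0.1,-0.02,0.62,0,0,0,1]]}}

```text
time_s: 14.95
tool_pos: [550.6, 24.7, 131.5]
tcp_rot: [0.791, -0.612, 0.001, -0.0]
contact_force: [0.4, -0.6, -3.9]
finger_gap: 15.4
finger_force: 61.6
```

```bash
python3 - <<'E'
from h import *
from rig import *
P=[];
for i in range(2):
    s=get_state();P.append(s["tool_pos"]);capture("side")
s=get_state();print(P,s["contact_force"],s["moment"]);go(s,547.8,25.1,87.5,-75.53)
c=camera_model("wrist");p,d=capture("wrist")
z=np.load("ref.npz");print("dTCP->cam",z["origin"]-z["tp"],c["origin"]-s["tool_pos"])
# dock near edge, both pictures, cast to z=20
for pp,cc in((z["p"],z),(p,c)):
    g=masks(pp)["grey"][60:135,160:345].astype(np.uint8)
    n,l,st,ce=cv2.connectedComponentsWithStats(g);i=1+np.argmax(st[1:,4]);x,y,w,h,_=st[i];x+=160;y+=60
    a,b=ray(cc,x+.0,y,20),ray(cc,x+w-.0,y,20);print(x,y,w,h,a.round(1),b.round(1),np.linalg.norm(a-b).round(1),((a+b)/2).round(1))
cv2.imwrite("pics/hover.png",np.hstack([p,z["p"]])[60:300])
E
```

```text
[array([550.56616331,  24.74826112, 131.51779108]), array([550.8638908 ,  25.05066657, 132.02604503])] [ 0.24215568 -0.09029858 -4.30879743] [-0.03336826 -0.01082261  0.02426291]
t 15.05 shift/100 [-0.006  0.031  0.447] turn [-0.002 -0.     0.   ]
dTCP->cam [ 17.62963059 -72.65863426 128.5528107 ] [ 17.53550622 -72.65203716 128.55848425]
201 124 118 11 [596.7 -26.9  20. ] [516.4 -47.7  20. ] 82.9 [556.6 -37.3  20. ]
297 110 8 8 [530.4 -53.9  20. ] [523.8 -55.6  20. ] 6.8 [527.1 -54.7  20. ]
```

Request:
{"op": "play_rows", "data": {"motion": [[0,0.02,0.05,0,0,0,1],[0,0.03,0.1,0,0,0,1],[0,0.03,0.1,0,0,0,1],[0,0.03,0.1,0,0,0,1]]}}

```text
time_s: 15.5
tool_pos: [546.3, 24.8, 120.1]
tcp_rot: [0.791, -0.612, -0.0, 0.0]
contact_force: [0.3, -0.1, -4.2]
finger_gap: 15.0
finger_force: 61.5
```

```bash
python3 - <<'E'
from h import *
from rig import *
s=get_state();print(s["tool_pos"],s["contact_force"],s["moment"]);go(s,547.8,25.1,87.5,-75.53)
E
```

```text
[546.2611982   24.81983121 120.13533807] [ 0.2671101  -0.14299673 -4.2077698 ] [ 0.01471583  0.01769403 -0.00840336]
t 15.5 shift/100 [ 0.001 -0.016  0.326] turn [ 0.    -0.     0.001]
```

View pics/hover.png

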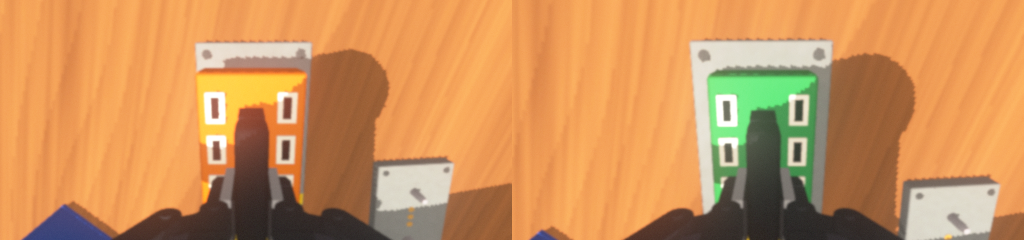

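The left half is the hover view now and the right half is the reference. Orange sits over the dock the same way round as green did, with the dock edge behind it at row about 42. I'll descend in small steps.

Request:
{"op": "play_rows", "data": {"motion": [[0,-0.015,0.02,0,0,0,1],[0,-0.015,0.04,0,0,0,1],[0,-0.015,0.06,0,0,0,1],[0,-0.015,0.06,0,0,0,1],[0,-0.015,0.06,0,0,0,1]]}}

```text
time_s: 16.0
tool_pos: [547.8, 25.2, 114.2]
tcp_rot: [0.791, -0.612, -0.0, 0.0]
contact_force: [0.0, -0.1, -5.2]
finger_gap: 14.9
finger_force: 61.6
```

```bash
python3 - <<'E'
from h import *
from rig import *
s=get_state();print(s["tool_pos"],s["contact_force"],s["moment"]);go(s,547.8,25.1,87.5,-75.53)
E
```

```text
[547.82951333  25.23307896 114.21683464] [ 0.04604807 -0.139658   -5.22639079] [ 0.0290121   0.03900552 -0.01822157]
t 16.0 shift/100 [0.001 0.001 0.267] turn [ 0.    -0.     0.001]
```

Right on the reference pose. Lowering onto the tapers.

Request:
{"op": "play_rows", "data": {"motion": [[0,0,0.03,0,0,0,1],[0,0,0.05,0,0,0,1],[0,0,0.07,0,0,0,1],[0,0,0.09,0,0,0,1],[0,0,0.09,0,0,0,1]]}}

```text
time_s: 16.5
tool_pos: [547.8, 25.3, 105.0]
tcp_rot: [0.791, -0.612, -0.0, 0.0]
contact_force: [0.5, 0.1, -4.1]
finger_gap: 15.1
finger_force: 61.6
```

```bash
python3 - <<'E'
from h import *
from rig import *
s=get_state();print(s["tool_pos"],s["contact_force"],s["moment"]);go(s,547.8,25.1,87.5,-75.53)
E
```

```text
[547.81267742  25.27041645 104.99390988] [ 0.4642966   0.12579769 -4.06269027] [ 0.0730916  -0.0254204   0.03483851]
t 16.5 shift/100 [0.002 0.001 0.175] turn [0.    0.    0.001]
```

Request:
{"op": "play_rows", "data": {"motion": [[0,0,0.03,0,0,0,1],[0,0,0.06,0,0,0,1],[0,0,0.09,0,0,0,1],[0,0,0.12,0,0,0,1],[0,0,0.12,0,0,0,1]]}}

```text
time_s: 17.0
tool_pos: [547.9, 25.4, 92.9]
tcp_rot: [0.791, -0.612, -0.0, -0.0]
contact_force: [0.7, 1.1, -5.4]
finger_gap: 15.2
finger_force: 61.6
```

Request:
{"op": "play_rows", "data": {"motion": [[0,0,0.02,0,0,0,1],[0,0,0.04,0,0,0,1],[0,0,0.055,0,0,0,1],[0,0,0.06,0,0,0,1],[0,0,0.06,0,0,0,1]]}}

```text
time_s: 17.5
tool_pos: [548.1, 25.4, 87.5]
tcp_rot: [0.791, -0.612, 0.0, -0.0]
contact_force: [1.9, 1.9, -2.1]
finger_gap: 14.6
finger_force: 61.9
```

Request:
{"op": "play_rows", "data": {"motion": [[0,0,0.01,0,0,0,1],[0,0,0.02,0,0,0,1],[0,0,0.02,0,0,0,1]]}}

```text
time_s: 17.8
tool_pos: [548.5, 25.6, 87.2]
tcp_rot: [0.791, -0.612, 0.001, -0.001]
contact_force: [-2.6, 3.4, 7.7]
finger_gap: 15.4
finger_force: 63.4
```

Home with about 12 N of plate reaction. Releasing, retreating straight up, then checking.

Request:
{"op": "play_rows", "data": {"motion": [[0,0,0,0,0,0,0.4],[0,0,0,0,0,0,-0.3],[0,0,0,0,0,0,-1],[0,0,0,0,0,0,-1],[0,0,0,0,0,0,-1]]}}

```text
time_s: 18.3
tool_pos: [547.8, 25.0, 85.1]
tcp_rot: [0.791, -0.612, -0.0, 0.0]
contact_force: [-0.5, -0.1, -0.1]
finger_gap: 81.6
finger_force: 0.0
```

Request:
{"op": "play_rows", "data": {"motion": [[0,0,-0.1,0,0,0,-1],[0,0,-0.3,0,0,0,-1],[0,0,-0.6,0,0,0,-1],[0,0,-1,0,0,0,-1],[0,0,-1,0,0,0,-1]]}}

```text
time_s: 18.8
tool_pos: [551.5, 25.8, 192.1]
tcp_rot: [0.791, -0.611, 0.004, -0.005]
contact_force: [0.7, 0.2, 0.5]
finger_gap: 85.5
finger_force: 0.0
```

Request:
{"op": "play_rows", "data": {"motion": [[0,0,-0.3,0,0,0,-1],[0,0,-0.7,0,0,0,-1],[0,0,-0.7,0,0,0,-1],[0,0,-0.7,0,0,0,-1]]}}

```text
time_s: 19.2
tool_pos: [548.0, 25.4, 256.7]
tcp_rot: [0.791, -0.612, 0.001, -0.001]
contact_force: [-0.2, 0.3, 0.4]
finger_gap: 85.8
finger_force: 0.0
```

```bash
python3 - <<'E'
from h import *
from rig import *
s=get_state();print(s["time_s"],s["tool_pos"],s["contact_force"])
c=camera_model("wrist");p,d=capture("wrist");X=cloud(d,c);A=np.ones(d.shape,bool)
q=sel(X,d,A,(0,0,512,384),52,68);q=q[np.linalg.norm(q[:,:2]-[548,25],axis=1)<75]
print("orange block",len(q),*rect(q),"z pct",np.percentile(q[:,2],[5,50,95]).round(1))
A_=np.c_[q[:,:2]-[548,25],np.ones(len(q))];print("plane slope/height",np.linalg.lstsq(A_,q[:,2],rcond=None)[0].round(3))
z=np.load("w1.npz");X0=cloud(z["d"],z);g=sel(X0,z["d"],A,(0,0,512,384),52,68);g=g[np.linalg.norm(g[:,:2]-[548,25],axis=1)<75]
G=np.c_[g[:,:2]-[548,25],np.ones(len(g))];print("green before",*rect(g),np.linalg.lstsq(G,g[:,2],rcond=None)[0].round(3))
p,d=capture("scene");p2,d2=capture("side")
cv2.imwrite("pics/end.png",np.vstack([cv2.resize(p[90:320,150:410],(650,575))]))
cv2.imwrite("pics/endside.png",cv2.resize(p2[100:375,120:440],(640,550)))
E
```

```text
19.2 [548.0470212   25.38602084 256.69163237] [-0.16538459  0.3038372   0.42596749]
orange block 3908 [548.5  24.6] [118.6  64. ] 104.5 z pct [58.7 60.3 62.3]
plane slope/height [-1.0000e-03  3.0000e-03  6.0422e+01]
green before [548.5  25.9] [119.   64.1] 104.6 [-3.0000e-03  4.0000e-03  6.0383e+01]
```

View pics/end.png

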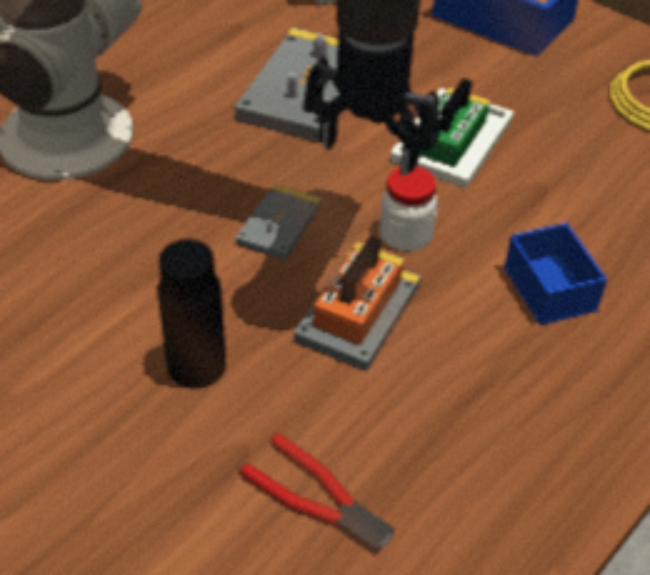

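View pics/endside.png

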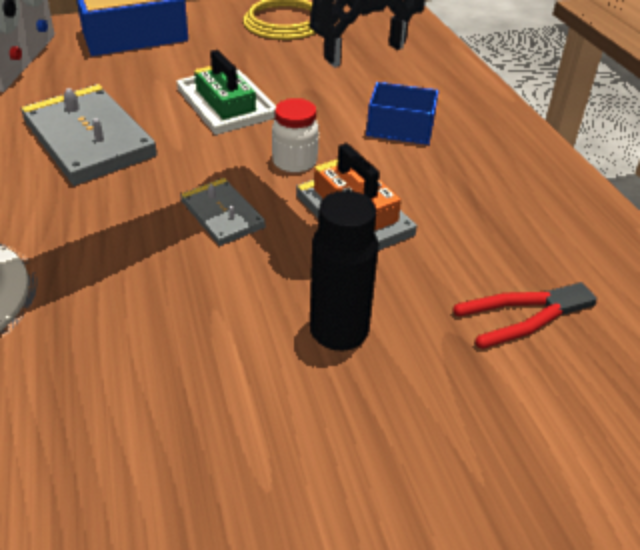

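Both end views show orange flush on the dock, at (360,295) in the scene crop, with its yellow end at the dock's yellow band. Its top is level at z = 60.4, the same height green had when seated. Green lies flat in the tray and the bystanders are where they were, so I'm handing in.

```bash
python3 -c "
from rig import *
print(job_done())"
```

```text
the job is handed in; nothing more can be done
None
```

The job is handed in at about 19 s on the robot's clock: the green adapter lies flat in the white tray, the orange adapter is home and flush on the dock with its yellow end at the dock's yellow band, and the thermos, jar, bin and crimper look unmoved in the final pictures.

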